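# Slide the grease tray home under the griddle

## Robot

A 7-joint arm with a two-finger parallel gripper is mounted at the origin on a cart in front of the work surface, level with it; the furniture and walls round the work are solid. World frame = base frame: x ahead of the robot, y to its left, z up, the work surface at z = 0. Lengths are in mm, angles in rad, forces in N, time in s.
With the tool pointing down it reaches from about 425 to 950 mm from the base axis. Payload 16.7 kg.
Tool frame: the origin (TCP) lies midway between the tips of the shut fingers; the grasp point (between the pads) lies 19 mm behind it; z points along the fingers, y is the direction in which the jaws open and shut (so a half turn about z gives the same grasp; the last joint's range is limited). The gripper opens to 94 mm and grips with 3 to 60 N. Pads are 16 mm wide; open, the fingers measure 119 mm over their backs; the gripper's body (75 mm by 177 mm) begins 78 mm behind the grasp point.
Start: joints at [1.155, 0.426, 0.074, 1.606, -0.034, 1.111, -0.067], TCP at [177.931, -651.087, 205.467] pointing down, gripper open.
Joint ranges: [-2.85, 2.85], [-0.5, 2.14], [-1.23, 1.37], [0.21, 2.46], [-1.02, 4.16], [0.16, 2.05], [-2.73, 2.73]. Speed limits (rad/s): [1.89, 1.89, 2.39, 2.39, 3.01, 3.01, 3.01].

## Interface

Orientations are given as a rotation vector (axis times angle).
In Python, from cell import ctrl, camera, finish_job gives the robot as it stands.
- The arm moves only by the tool move_arm, never from a script. Its argument "motion" is a list of rows, each an object with "rot": the turn, a rotation vector about the tool's x, y, z in rad, a list of three; "translation": the shift along the tool's x, y, z in m, a list of three; "grip": the closure, from 0 (fully open) to 1 (shut). In form: [{"rot": [wx, wy, wz], "translation": [x, y, z], "grip": grip}, ...]. A call has 1 to 12 rows; each row shifts and turns the commanded pose from where the row before left it, along the tool's axes as they then stand; what a row does not reach is not made up. A row lasts 1/10 s, in which the tool goes at most 50 mm and 8.59 degrees, less where a joint would pass 70% of its speed; a pose out of reach is approached as far as the arm can. A call with a gripper value outside its range is refused whole. The fingers move at their own pace and stop on an object; "newtons" is the grip in N (left out, the last holds). Time passes only in rows, so rows that do not move let the fingers close. It gives the time, the measured TCP pose, the force and the opening at its end, in the units of the state.
- ctrl.sense(): the state, without advancing time (a new reading comes with each control period).
- camera(name): name is "side" or "top"; returns a dict with "image" (400x640x3 uint8, red, green, blue), "mtx" (3x3 intrinsics, pixels), "R" (3x3) and "t" (3): a world point X has camera coordinates R X + t. Camera axes: x right, y down, z forward; pixel columns grow to the right and rows downward; lengths in mm; the calibration is good to about 2 mm. A picture is of the moment at which its call begins. There is no depth.
- finish_job(): hands the job in, once; it reports no verdict.
The state is a dict: "clock": time; "joint_pos": joint angles; "qd": joint speeds; "tau": joint torques, N m; "position": TCP position; "tcp_rot": TCP orientation; "wrist_force": force on the tool from outside, world axes, zero at the start; "moment": the same for the moment, N m; "width": finger opening in mm.
Only numpy, scipy, OpenCV 4.12 (cv2) and the standard library are available. Lean on these libraries where they do the work, as an engineer would, in place of code of your own. Each camera call takes 0.05 s, during which the arm holds its last target. There are 200 camera calls.

## Task

Put the loose aluminium grease tray (it has a black grip to hold it by) back into its bay under the tabletop griddle: enter it nose first into the front opening and slide it in until it has pushed the safety interlock at the back and is fully home against the stop, then let go. Do it gently, without forcing: feel for the hidden side runners and give way sideways when it binds. Leave the pepper mill, salt shaker, honey jar and mug where they stand.

Things in the scene. Friction and masses are not known exactly. Their poses are not given: they have to be found in the camera images.
- griddle: Black and steel griddle, fixed, 200 (x) x 230 (y) x 74 mm high. Origin at the centre of its underside on the worktop; x points from its front to its back, y to its left, z up. Front face at x = -100 mm, with an opening into the tray bay. Fully home, the tray's front wall ends between 22 mm proud of this face and 5 mm inside it. Tray and griddle must not press on one another with more than 30 N.
- bay_mouth (a point): Middle of the lower edge of the griddle's front opening (150 mm wide, 34 mm high), in the plane of the front face. It lies on the bay's flat steel floor, 16 mm above the worktop. Axes as the griddle's: x points into the bay.
- bay_channel (a point): Nominal start of the channel between two hidden steel runners, 104 mm wide, parallel to griddle x, about 50 mm behind the mouth on the bay floor. Before it a flare narrows from 136 mm at about 23 degrees. The runners are rigid in use, but in each unit really sit up to 9 mm left or right of this point and, with interlock and stop, up to 12 mm farther in or out: only feel can tell.
- interlock (a joint): Orange plunger hidden at the inner end of the bay, pushed by the tray's nose, which meets it about 99 (87 to 111) mm behind the mouth. 0 = out, grows in metres as it is pushed in. It resists with about 5 N and stays where it is left; 9 mm in, the tray meets a rigid stop. Pushed in 6 mm or more, it counts as home.
- tray: Loose open aluminium grease tray, 115 (x) x 100 (y) x 22 mm high, walls 3 mm, about 0.2 kg, with a black grip at its front. Origin at the centre of the tray's underside (grip not counted); x points from the front, with the grip, to the nose that enters the bay first, y to the left, z up. Nose at x = +57.5 mm, front wall at x = -57.5 mm.
- tray_grip (a point): Grasp point on the tray's black grip, an upright fin 12 mm thick (along y), 54 mm long (along x), from 6 to 44 mm above the tray's underside. The point lies 93.5 mm in front of the tray's origin (x = -93.5 mm), 28 mm above its underside; axes as the tray's.
- pepper_mill: Dark wooden pepper mill, 58 mm across, 150 mm tall, a bystander; origin at the centre of its underside.
- salt_shaker: Clear salt shaker with grey cap, 44 mm across, 90 mm tall, a bystander; origin at the centre of its underside.
- jar_honey: Honey jar with pale lid, 64 mm across, 109 mm tall, a bystander; origin at the centre of its underside.
- mug_tea: White mug with grey dots, 82 x 114 x 91 mm, a bystander; origin at the centre of its underside.

How it is judged:
By the outcome, as a careful person would: the job done as asked, in the order asked, and still so for the second after the job is handed in, with the robot touching nothing.
It also fails if it takes over 58 s, if anything falls off the work surface, if the arm or the gripper's body presses on something with over 40 N, if the wrist force passes 120 N, or if a joint passes its speed limit or range.

## Working session

There is one attempt and no reset: what is moved stays moved. The work goes in short steps, Python scripts to look and compute and a tool call to move; the robot and the scene stay as the last step left them, time stands still between calls to the robot, and variables do not carry over. Pictures are saved under pics/ and viewed, about 8 in all and at most 12, crops included, and the job is handed in when it is done.

Besides the shell and the picture viewer there is one more tool, called after "Call:" in YAML: its name, and indented under it one key for each argument. move_arm: Moves the arm, as the interface text tells. Its arguments: {"type":"object","properties":{"motion":{"type":"array"},"newtons":{"type":"number"}},"required":["motion"]}

```bash
mkdir -p pics
cat > h.py <<'E'
import numpy as np, cv2
from cell import ctrl, camera, finish_job
def snap(n,f):
    c=camera(n); cv2.imwrite(f'pics/{f}.png',c['image'][:,:,::-1]); np.savez(f'pics/{f}.npz',**c); return c
def ray(c,p,z):
    K,R,t=np.array(c['mtx']),np.array(c['R']),np.array(c['t'])
    o=-R.T@t; d=R.T@np.linalg.inv(K)@np.array([p[0],p[1],1.]); return o+d*(z-o[2])/d[2]
def proj(c,X):
    q=np.array(c['mtx'])@(np.array(c['R'])@np.array(X)+np.array(c['t'])); return q[:2]/q[2]
E
python3 - <<'E'
from h import *
for n in('top','side'):
    c=snap(n,n+'0'); print(n,np.round(-np.array(c['R']).T@c['t']))
print(ctrl.sense())
E
```

```text
top [ 348.    5. 1183.]
side [ 935. -849.  608.]
{'clock': 0.1, 'joint_pos': array([ 1.15449774,  0.4266569 ,  0.07386297,  1.60652341, -0.03408438,
        1.11078588, -0.06710341]), 'qd': array([-1.71452449e-03, -2.07960957e-03, -5.17489346e-05, -1.15660931e-03,
       -1.58887051e-03, -6.98853558e-04,  2.57448276e-04]), 'tau': array([ 7.39620707e-03, -9.37475324e+01,  3.67635056e+00, -4.55043483e+01,
       -4.87111928e-02,  1.68365368e-02, -2.21856163e-05]), 'position': array([ 177.82307371, -650.76119728,  204.86295688]), 'tcp_rot': array([-3.11261085e+00, -4.17642803e-01,  3.79845350e-04]), 'wrist_force': array([-0.80836173,  0.18741877,  0.13045864]), 'moment': array([-0.01981108, -0.00122355, -0.03811546]), 'width': 94.15492994431432}
```

View pics/top0.png

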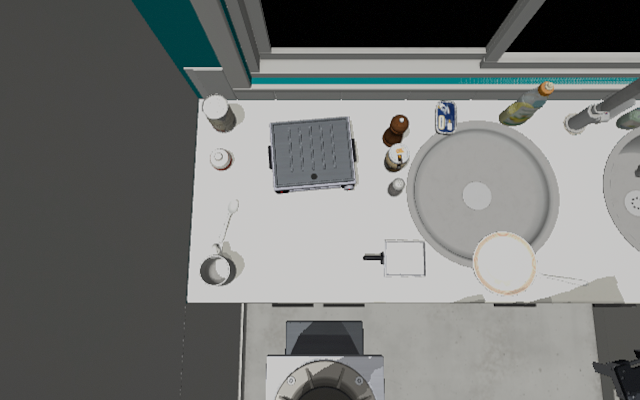

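View pics/side0.png

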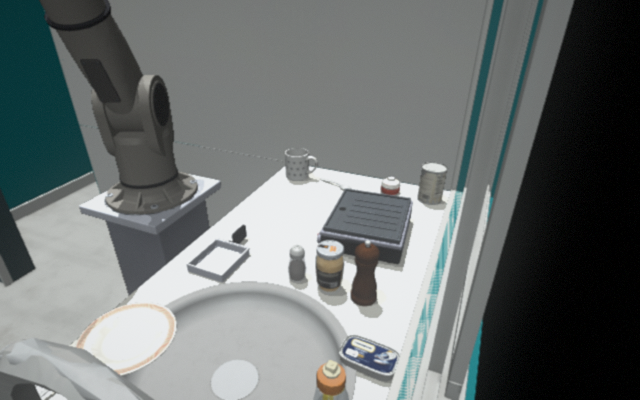

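The top view shows the griddle at about (313,155) with its front facing the robot. The tray is at (404,258) with its grip on the left at (372,258) and its nose towards -y. The side view agrees. I'll measure next.

Run:
```python
from h import *
c=dict(np.load('pics/top0.npz')); im=c['image']; hsv=cv2.cvtColor(im,cv2.COLOR_RGB2HSV)
a=cv2.resize(im[105:205,255:415],None,fx=5,fy=5,interpolation=cv2.INTER_CUBIC)
b=cv2.resize(im[230:285,355:435],None,fx=3.6,fy=3.6,interpolation=cv2.INTER_CUBIC)
o=np.zeros((500+b.shape[0]-98,800,3),np.uint8); o[:500]=a; o=o[:600]; 
o[400:598,0:288]=b; cv2.imwrite('pics/crop0.png',o[:,:,::-1])
m=(hsv[:,:,2]<60).astype(np.uint8); m[:, :360]=0;m[:,400:]=0;m[:245]=0;m[275:]=0
p=np.argwhere(m)[:,::-1]; print('grip px',len(p),p.min(0),p.max(0),p.mean(0), ray(c,p.mean(0),35).round())
g=(hsv[:,:,2]<140).astype(np.uint8); g[:,:262]=0;g[:,365:]=0;g[:105]=0;g[205:]=0
r=max(cv2.findContours(g,0,2)[0],key=cv2.contourArea); q=cv2.boxPoints(cv2.minAreaRect(r)); print(q)
w=np.array([ray(c,x,74)[:2] for x in q]); print('griddle top corners',w.round(), np.linalg.norm(np.diff(w,axis=0),axis=1).round())
for z in (0,): print([ray(c,x,22).round() for x in((386,240),(425,241),(425,276),(386,276))])
```

```text
grip px 88 [363 253] [382 263] [374.06818182 257.54545455] [ 411. -137.   35.]
[[269.6276   122.53106 ]
 [352.71725  115.606895]
 [358.12418  180.48965 ]
 [275.03452  187.41382 ]]
griddle top corners [[788. 155.]
 [809. -80.]
 [620. -92.]
 [600. 136.]] [236. 190. 229.]
[array([ 461., -173.,   22.]), array([ 458., -282.,   22.]), array([ 362., -278.,   22.]), array([ 362., -170.,   22.])]
```

View pics/crop0.png

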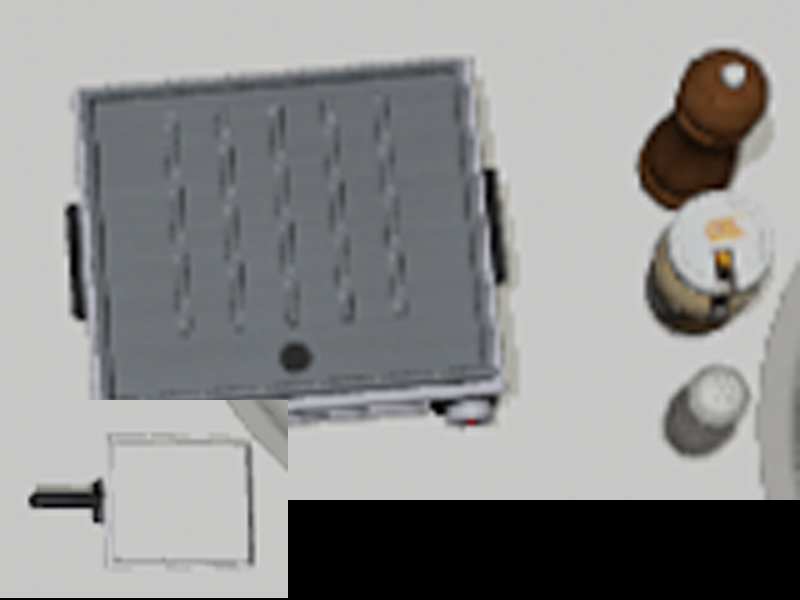

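Front faces the robot: the slot and knob are on the lower edge, and the griddle is turned by about -5°. The tray's axis lies along -y, with the grip point near (411,-134). I'll move there.

Call:
move_arm:
  motion:
    - {"rot": [0,0,0],"translation": [0.03,-0.024,0],"grip": 0}
    - {"rot": [0,0,0],"translation": [0.03,-0.024,0],"grip": 0}
    - {"rot": [0,0,0],"translation": [0.03,-0.024,0],"grip": 0}
    - {"rot": [0,0,0],"translation": [0.03,-0.024,0],"grip": 0}
    - {"rot": [0,0,0],"translation": [0.03,-0.024,0],"grip": 0}
    - {"rot": [0,0,0],"translation": [0.03,-0.024,0],"grip": 0}
    - {"rot": [0,0,0],"translation": [0.03,-0.024,0],"grip": 0}
    - {"rot": [0,0,0],"translation": [0.03,-0.024,0],"grip": 0}
    - {"rot": [0,0,0],"translation": [0.017,-0.035,0],"grip": 0}
    - {"rot": [0,0,0],"translation": [0.017,-0.035,0],"grip": 0}
    - {"rot": [0,0,0],"translation": [0.017,-0.035,0],"grip": 0}
    - {"rot": [0,0,0],"translation": [0.017,-0.035,0],"grip": 0}

```text
clock: 1.3
position: [387.4, -248.0, 205.4]
tcp_rot: [-3.114, -0.418, 0.0]
wrist_force: [0.9, 0.6, -0.6]
width: 94.1
```

Call:
move_arm:
  motion:
    - {"rot": [0,0,-0.145],"translation": [0,0,0],"grip": 0}
    - {"rot": [0,0,-0.145],"translation": [0,0,0],"grip": 0}
    - {"rot": [0,0,-0.145],"translation": [0,0,0],"grip": 0}
    - {"rot": [0,0,-0.145],"translation": [0,0,0],"grip": 0}
    - {"rot": [0,0,-0.145],"translation": [0,0,0],"grip": 0}
    - {"rot": [0,0,-0.145],"translation": [0,0,0],"grip": 0}
    - {"rot": [0,0,-0.145],"translation": [0,0,0],"grip": 0}
    - {"rot": [0,0,-0.145],"translation": [0,0,0],"grip": 0}
    - {"rot": [0,0,-0.144],"translation": [0,0,0],"grip": 0}
    - {"rot": [0,0,0],"translation": [0,0,0],"grip": 0}

```text
clock: 2.3
position: [387.3, -249.6, 205.3]
tcp_rot: [-2.218, -2.224, 0.0]
wrist_force: [-0.7, -0.1, -1.0]
width: 94.0
```

```bash
cat >> h.py <<'E'
from scipy.spatial.transform import Rotation as Ro
def st():
    s=ctrl.sense(); R=Ro.from_rotvec(s['tcp_rot']).as_matrix()
    print('t',round(s['clock'],2),'pos',s['position'].round(1),'yaw x',np.degrees(np.arctan2(R[1,0],R[0,0])).round(2),'zax',R[:,2].round(3),'F',s['wrist_force'].round(1),'M',s['moment'].round(2),'w',round(s['width'],1)); return s,R
def to(p):
    s,R=st(); print('tool delta mm',(R.T@(np.array(p)-s['position'])).round(1))
E
python3 - <<'E'
from h import *
c=dict(np.load('pics/top0.npz'))
for n,p,z in(('fin tip',(363,257.3),44),('fin px mid',(371.5,257.5),44),('tray nose L',(424.8,241.7),22),('nose R',(424.8,276),22),('front L',(385,239.7),22),('front R',(385.6,276),22),('gBL',(271,123),74),('gBR',(348.8,116.6),74),('gFR',(355,180.8),74)): print(n,ray(c,p,z).round(1))
a=c['image'][165:205,262:366]; cv2.imwrite('pics/front0.png',cv2.resize(a,None,fx=7.5,fy=7.5,interpolation=cv2.INTER_CUBIC)[:,:,::-1])
to((411,-134,150))
print(ctrl.sense()['joint_pos'].round(2))
E
```

```text
fin tip [ 411.5 -105.3   44. ]
fin px mid [ 411.  -128.5   44. ]
tray nose L [ 456.4 -281.3   22. ]
nose R [ 361.7 -277.1   22. ]
front L [ 461.9 -169.9   22. ]
front R [ 361.6 -168.9   22. ]
gBL [786.7 151.4  74. ]
gBR [806.  -68.8  74. ]
gFR [618.9 -83.9  74. ]
t 2.3 pos [ 387.3 -249.6  205.3] yaw x 90.16 zax [-0.  0. -1.] F [-0.7 -0.1 -1. ] M [-0.04 -0.08 -0.02] w 94.0
tool delta mm [115.5  24.   55.3]
[ 0.67  0.09 -0.25  2.05  0.03  1.    0.41]
```

View pics/front0.png

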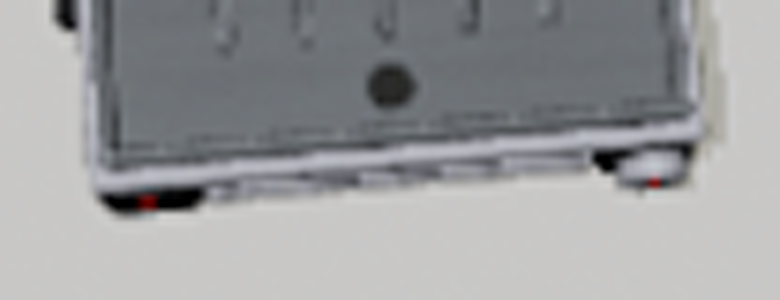

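The fin, front-wall and width measurements agree: 100 mm wide, grip point (411.3,-133). The griddle's front top corners are at about (275,190) and (355.6,182.6).

Call:
move_arm:
  motion:
    - {"rot": [0,0,0],"translation": [0.039,0.008,0],"grip": 0}
    - {"rot": [0,0,0],"translation": [0.039,0.008,0],"grip": 0}
    - {"rot": [0,0,0],"translation": [0.0385,0.008,0],"grip": 0}
    - {"rot": [0,0,0],"translation": [0,0,0.04],"grip": 0}
    - {"rot": [0,0,0],"translation": [0,0,0.04],"grip": 0}
    - {"rot": [0,0,0],"translation": [0,0,0.04],"grip": 0}
    - {"rot": [0,0,0],"translation": [0,0,0.03],"grip": 0}
    - {"rot": [0,0,0],"translation": [0,0,0.02],"grip": 0}
    - {"rot": [0,0,0],"translation": [0,0,0.015],"grip": 0}
    - {"rot": [0,0,0],"translation": [0,0,0.008],"grip": 0}
    - {"rot": [0,0,0],"translation": [0,0,0],"grip": 0}

```text
clock: 3.4
position: [411.0, -132.9, 11.8]
tcp_rot: [-2.223, -2.218, 0.001]
wrist_force: [0.4, 0.1, -0.4]
width: 94.0
```

Run:
```python
from h import *
c=dict(np.load('pics/top0.npz'))
B=[ray(c,p,74)[:2] for p in((270.1,123),(349,116.6),(355.6,182.6),(275.1,190.3))]
print(np.round(B,1),[np.linalg.norm(B[i]-B[i-1]).round(1) for i in range(4)])
f=(B[2]+B[3])/2; b=(B[0]+B[1])/2; e=B[3]-B[2]; e2=B[0]-B[1]
print('front mid',f.round(1),'yaw by front,back,axis',[np.degrees(x).round(1) for x in(np.arctan2(-e[0],e[1]),np.arctan2(-e2[0],e2[1]),np.arctan2(b[1]-f[1],b[0]-f[0]))], 'centre',((f+b)/2).round(1))
st()
```

```text
[[786.7 154. ]
 [806.  -69.3]
 [613.8 -85.5]
 [591.9 135.5]] [np.float64(195.6), np.float64(224.1), np.float64(192.9), np.float64(222.0)]
front mid [602.9  25. ] yaw by front,back,axis [np.float64(5.7), np.float64(5.0), np.float64(5.1)] centre [699.6  33.7]
t 3.4 pos [ 411.  -132.9   11.8] yaw x 89.86 zax [-0.002  0.001 -1.   ] F [ 0.4  0.1 -0.4] M [-0.   -0.04 -0.02] w 94.0
```

Call:
move_arm:
  motion:
    - {"rot": [0,0,0],"translation": [0,0,0],"grip": 1}
    - {"rot": [0,0,0],"translation": [0,0,0],"grip": 1}
    - {"rot": [0,0,0],"translation": [0,0,0],"grip": 1}
    - {"rot": [0,0,0],"translation": [0,0,0],"grip": 1}
    - {"rot": [0,0,0],"translation": [0,0,0],"grip": 1}
    - {"rot": [0,0,0],"translation": [0,0,0],"grip": 1}
    - {"rot": [0,0,0],"translation": [0,0,0],"grip": 1}
    - {"rot": [0,0,0],"translation": [0,0,0],"grip": 1}
  newtons: 40

```text
clock: 4.2
position: [411.5, -133.1, 12.5]
tcp_rot: [-2.222, -2.221, -0.0]
wrist_force: [0.1, 0.4, 0.2]
width: 33.1
```

Call:
move_arm:
  motion:
    - {"rot": [0,0,0],"translation": [0,0,0],"grip": 1}
    - {"rot": [0,0,0],"translation": [0,0,0],"grip": 1}
    - {"rot": [0,0,0],"translation": [0,0,0],"grip": 1}
    - {"rot": [0,0,0],"translation": [0,0,0],"grip": 1}
    - {"rot": [0,0,0],"translation": [0,0,0],"grip": 1}
    - {"rot": [0,0,0],"translation": [0,0,0],"grip": 1}
    - {"rot": [0,0,0],"translation": [0,0,0],"grip": 1}

```text
clock: 4.9
position: [411.5, -133.1, 12.5]
tcp_rot: [-2.221, -2.221, -0.0]
wrist_force: [0.2, 0.4, -1.2]
width: 11.9
```

Call:
move_arm:
  motion:
    - {"rot": [0,0,0],"translation": [0,0,-0.01],"grip": 1}
    - {"rot": [0,0,0],"translation": [0,0,-0.02],"grip": 1}
    - {"rot": [0,0,0],"translation": [0,0,-0.02],"grip": 1}
    - {"rot": [0,0,0],"translation": [0,0,-0.01],"grip": 1}
    - {"rot": [0,0,0],"translation": [-0.02,0,0],"grip": 1}

```text
clock: 5.4
position: [412.5, -152.0, 74.2]
tcp_rot: [2.217, 2.223, 0.002]
wrist_force: [-0.1, -1.0, -3.3]
width: 11.8
```

Call:
move_arm:
  motion:
    - {"rot": [0,0,-0.1383],"translation": [0,0,0],"grip": 1}
    - {"rot": [0,0,-0.1383],"translation": [0,0,0],"grip": 1}
    - {"rot": [0,0,-0.1383],"translation": [0,0,0],"grip": 1}
    - {"rot": [0,0,-0.1383],"translation": [0,0,0],"grip": 1}
    - {"rot": [0,0,-0.1383],"translation": [0,0,0],"grip": 1}
    - {"rot": [0,0,-0.1383],"translation": [0,0,0],"grip": 1}
    - {"rot": [0,0,-0.1383],"translation": [0,0,0],"grip": 1}
    - {"rot": [0,0,-0.1383],"translation": [0,0,0],"grip": 1}
    - {"rot": [0,0,-0.1383],"translation": [0,0,0],"grip": 1}
    - {"rot": [0,0,-0.1383],"translation": [0,0,0],"grip": 1}
    - {"rot": [0,0,-0.1383],"translation": [0,0,0],"grip": 1}
    - {"rot": [0,0,-0.1383],"translation": [0,0,0],"grip": 1}

```text
clock: 6.6
position: [411.2, -153.2, 72.6]
tcp_rot: [0.148, -3.138, 0.0]
wrist_force: [0.0, -0.1, -1.5]
width: 11.7
```

Run:
```python
from h import *
to((434.6,10.1,31)); print(ctrl.sense()['joint_pos'].round(2))
```

```text
t 6.6 pos [ 411.2 -153.2   72.6] yaw x -174.59 zax [-0. -0. -1.] F [ 0.  -0.1 -1.5] M [ 0.02 -0.04 -0.03] w 11.7
tool delta mm [-38.7 160.4  41.5]
[ 0.81  0.29 -0.67  2.21  0.28  0.72  1.61]
```

Call:
move_arm:
  motion:
    - {"rot": [0,0,0],"translation": [-0.005,0.032,0],"grip": 1}
    - {"rot": [0,0,0],"translation": [-0.005,0.032,0],"grip": 1}
    - {"rot": [0,0,0],"translation": [-0.006,0.032,0],"grip": 1}
    - {"rot": [0,0,0],"translation": [-0.006,0.032,0],"grip": 1}
    - {"rot": [0,0,0],"translation": [-0.006,0.032,0.01],"grip": 1}
    - {"rot": [0,0,0],"translation": [0,0,0.015],"grip": 1}
    - {"rot": [0,0,0],"translation": [0,0,0.013],"grip": 1}
    - {"rot": [0,0,0],"translation": [0,0,0],"grip": 1}
    - {"rot": [0,0,0],"translation": [0,0,0],"grip": 1}

```text
clock: 7.5
position: [425.1, 8.7, 34.7]
tcp_rot: [0.139, -3.138, -0.0]
wrist_force: [0.4, -0.0, -2.2]
width: 11.9
```

Run:
```python
from h import *
st()
a=snap('top','top1')['image'][105:245,240:390]; b=snap('side','side1')['image'][150:275,200:430]
a=cv2.resize(a,(600,560),interpolation=cv2.INTER_CUBIC)
cv2.imwrite('pics/pre_top.png',a[:,:,::-1]); cv2.imwrite('pics/pre_side.png',cv2.resize(b,None,fx=3.4,fy=3.4,interpolation=cv2.INTER_CUBIC)[:,:,::-1])
```

```text
t 7.5 pos [425.1   8.7  34.7] yaw x -174.91 zax [-0.001  0.    -1.   ] F [ 0.4 -0.  -2.2] M [ 0.05  0.01 -0.03] w 11.9
```

View pics/pre_top.png

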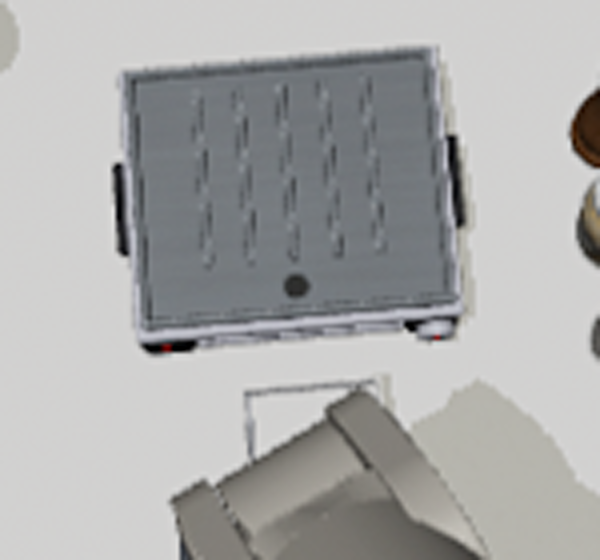

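View pics/pre_side.png

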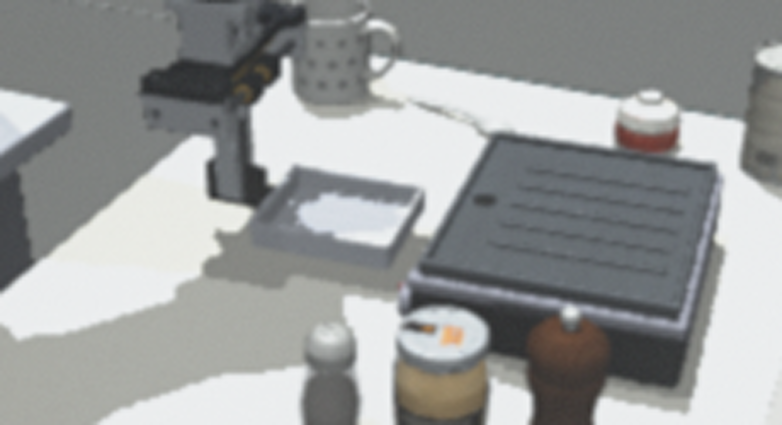

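The tray is level and parallel to the griddle front. Its nose is about 24 mm short of the mouth and on the mouth line within 1–2 mm. Next is a guarded entry.

Call:
move_arm:
  motion:
    - {"rot": [0,0,0],"translation": [-0.005,0,0.001],"grip": 1}
    - {"rot": [0,0,0],"translation": [-0.005,0,0.001],"grip": 1}
    - {"rot": [0,0,0],"translation": [-0.005,0,0.001],"grip": 1}
    - {"rot": [0,0,0],"translation": [-0.004,0,0],"grip": 1}
    - {"rot": [0,0,0],"translation": [-0.003,0,0],"grip": 1}
    - {"rot": [0,0,0],"translation": [-0.003,0,0],"grip": 1}
    - {"rot": [0,0,0],"translation": [-0.003,0,0],"grip": 1}

```text
clock: 8.3
position: [453.3, 11.2, 31.5]
tcp_rot: [0.139, -3.138, -0.0]
wrist_force: [-0.3, -0.6, -1.7]
width: 11.8
```

Call:
move_arm:
  motion:
    - {"rot": [0,0,0],"translation": [-0.003,0,0],"grip": 1}
    - {"rot": [0,0,0],"translation": [-0.003,0,0],"grip": 1}
    - {"rot": [0,0,0],"translation": [-0.003,0,0],"grip": 1}
    - {"rot": [0,0,0],"translation": [0,0,0],"grip": 1}

```text
clock: 8.7
position: [462.5, 12.1, 31.5]
tcp_rot: [-0.139, 3.138, 0.0]
wrist_force: [0.4, -0.3, -2.1]
width: 11.9
```

Run:
```python
from h import *
st()
```

```text
t 8.7 pos [462.5  12.1  31.5] yaw x -174.92 zax [ 0.  0. -1.] F [ 0.4 -0.3 -2.1] M [ 0.04 -0.02 -0.01] w 11.9
```

Call:
move_arm:
  motion:
    - {"rot": [0,0,0],"translation": [-0.003,0,0],"grip": 1}
    - {"rot": [0,0,0],"translation": [-0.003,0,0],"grip": 1}
    - {"rot": [0,0,0],"translation": [-0.002,0,0],"grip": 1}

```text
clock: 9.0
position: [470.4, 12.8, 31.5]
tcp_rot: [-0.139, 3.138, 0.0]
wrist_force: [0.3, 1.0, -1.5]
width: 12.0
```

Call:
move_arm:
  motion:
    - {"rot": [0,0,0],"translation": [-0.002,0,0],"grip": 1}
    - {"rot": [0,0,0],"translation": [-0.002,0,0],"grip": 1}
    - {"rot": [0,0,0],"translation": [-0.001,0,0],"grip": 1}

```text
clock: 9.3
position: [475.3, 13.2, 31.5]
tcp_rot: [-0.139, 3.138, 0.0]
wrist_force: [0.4, 0.3, -2.1]
width: 11.4
```

Call:
move_arm:
  motion:
    - {"rot": [0,0,0],"translation": [-0.002,0,0],"grip": 1}
    - {"rot": [0,0,0],"translation": [-0.002,0,0],"grip": 1}

```text
clock: 9.5
position: [479.2, 13.5, 31.5]
tcp_rot: [-0.139, 3.138, 0.0]
wrist_force: [-0.1, -0.4, -1.6]
width: 12.0
```

Call:
move_arm:
  motion:
    - {"rot": [0,0,0],"translation": [-0.002,0,0],"grip": 1}
    - {"rot": [0,0,0],"translation": [-0.001,0,0],"grip": 1}

```text
clock: 9.7
position: [482.3, 13.8, 31.5]
tcp_rot: [-0.139, 3.138, 0.0]
wrist_force: [0.2, 0.1, -1.1]
width: 11.8
```

Call:
move_arm:
  motion:
    - {"rot": [0,0,0],"translation": [-0.002,0,0],"grip": 1}
    - {"rot": [0,0,0],"translation": [-0.001,0,0],"grip": 1}

```text
clock: 9.9
position: [485.2, 14.0, 31.5]
tcp_rot: [-0.139, 3.138, 0.0]
wrist_force: [-0.4, -0.2, -1.3]
width: 12.2
```

Nose about 36 mm in and free so far.

Call:
move_arm:
  motion:
    - {"rot": [0,0,0],"translation": [-0.002,0,0],"grip": 1}
    - {"rot": [0,0,0],"translation": [-0.001,0,0],"grip": 1}

```text
clock: 10.1
position: [488.2, 14.3, 31.5]
tcp_rot: [-0.139, 3.138, 0.0]
wrist_force: [-0.5, 0.5, -2.2]
width: 11.6
```

Call:
move_arm:
  motion:
    - {"rot": [0,0,0],"translation": [-0.001,0,0],"grip": 1}
    - {"rot": [0,0,0],"translation": [-0.001,0,0],"grip": 1}

```text
clock: 10.3
position: [489.7, 14.6, 31.4]
tcp_rot: [0.14, -3.138, -0.0]
wrist_force: [-2.6, 1.5, -1.1]
width: 11.8
```

Run:
```python
from h import *
st()
```

```text
t 10.3 pos [489.7  14.6  31.4] yaw x -174.9 zax [-0.001  0.    -1.   ] F [-2.6  1.5 -1.1] M [0.37 0.66 0.07] w 11.8
```

First contact: -2.6 N along x with +y, so the right nose corner is on the flare. I give way to the left.

Call:
move_arm:
  motion:
    - {"rot": [0,0,0],"translation": [0,0.0015,0],"grip": 1}
    - {"rot": [0,0,0],"translation": [-0.001,0.0005,0],"grip": 1}
    - {"rot": [0,0,0],"translation": [-0.001,0.0005,0],"grip": 1}

```text
clock: 10.6
position: [492.0, 17.2, 31.6]
tcp_rot: [-0.139, 3.138, 0.0]
wrist_force: [0.3, -0.0, -1.7]
width: 11.6
```

Run:
```python
from h import *
st()
```

```text
t 10.6 pos [492.   17.2  31.6] yaw x -174.92 zax [ 0.  0. -1.] F [ 0.3 -0.  -1.7] M [ 0.04 -0.07 -0.03] w 11.6
```

Call:
move_arm:
  motion:
    - {"rot": [0,0,0],"translation": [-0.001,0,0],"grip": 1}
    - {"rot": [0,0,0],"translation": [-0.001,0,0],"grip": 1}

```text
clock: 10.8
position: [493.9, 17.3, 31.5]
tcp_rot: [-0.139, 3.138, 0.0]
wrist_force: [-2.3, 1.0, -2.5]
width: 11.7
```

Call:
move_arm:
  motion:
    - {"rot": [0,0,0],"translation": [-0.001,0,0],"grip": 1}
    - {"rot": [0,0,0],"translation": [-0.001,0,0],"grip": 1}

```text
clock: 11.0
position: [495.4, 17.6, 31.4]
tcp_rot: [0.14, -3.138, -0.0]
wrist_force: [-3.3, 1.7, -1.9]
width: 12.2
```

Run:
```python
from h import *
st()
```

```text
t 11.0 pos [495.4  17.6  31.4] yaw x -174.91 zax [-0.001  0.    -1.   ] F [-3.3  1.7 -1.9] M [0.41 0.71 0.14] w 12.2
```

Call:
move_arm:
  motion:
    - {"rot": [0,0,0],"translation": [0,0.0015,0],"grip": 1}
    - {"rot": [0,0,0],"translation": [-0.001,0.0005,0],"grip": 1}
    - {"rot": [0,0,0],"translation": [-0.0015,0.0005,0],"grip": 1}
    - {"rot": [0,0,0],"translation": [-0.0015,0.0005,0],"grip": 1}

```text
clock: 11.4
position: [499.8, 20.9, 31.6]
tcp_rot: [-0.139, 3.138, 0.0]
wrist_force: [0.2, -0.2, -1.1]
width: 11.4
```

Call:
move_arm:
  motion:
    - {"rot": [0,0,0],"translation": [-0.001,0,0],"grip": 1}
    - {"rot": [0,0,0],"translation": [-0.001,0,0],"grip": 1}

```text
clock: 11.6
position: [501.4, 21.1, 31.5]
tcp_rot: [0.139, -3.138, -0.0]
wrist_force: [-2.6, 1.0, -1.3]
width: 11.6
```

Run:
```python
from h import *
st()
```

```text
t 11.6 pos [501.4  21.1  31.5] yaw x -174.91 zax [-0.  0. -1.] F [-2.6  1.  -1.3] M [0.25 0.34 0.02] w 11.6
```

Call:
move_arm:
  motion:
    - {"rot": [0,0,0],"translation": [0,0.0015,0],"grip": 1}
    - {"rot": [0,0,0],"translation": [-0.001,0.0005,0],"grip": 1}
    - {"rot": [0,0,0],"translation": [-0.0015,0,0],"grip": 1}
    - {"rot": [0,0,0],"translation": [-0.0015,0,0],"grip": 1}

```text
clock: 12.0
position: [505.4, 23.4, 31.6]
tcp_rot: [-0.139, 3.138, -0.0]
wrist_force: [-1.1, -0.3, -1.8]
width: 11.7
```

Call:
move_arm:
  motion:
    - {"rot": [0,0,0],"translation": [-0.001,0,0],"grip": 1}
    - {"rot": [0,0,0],"translation": [-0.001,0,0],"grip": 1}

```text
clock: 12.2
position: [507.0, 23.7, 31.4]
tcp_rot: [0.14, -3.138, -0.0]
wrist_force: [-2.4, 1.5, -1.8]
width: 11.3
```

Run:
```python
from h import *
st()
```

```text
t 12.2 pos [507.   23.7  31.4] yaw x -174.9 zax [-0.001  0.    -1.   ] F [-2.4  1.5 -1.8] M [0.47 0.69 0.19] w 11.3
```

Call:
move_arm:
  motion:
    - {"rot": [0,0,0],"translation": [0,0.0015,0],"grip": 1}
    - {"rot": [0,0,0],"translation": [-0.001,0.0005,0],"grip": 1}
    - {"rot": [0,0,0],"translation": [-0.0015,0,0],"grip": 1}
    - {"rot": [0,0,0],"translation": [-0.0015,0,0],"grip": 1}

```text
clock: 12.6
position: [511.2, 25.9, 31.5]
tcp_rot: [-0.139, 3.138, 0.0]
wrist_force: [0.2, 0.7, -1.6]
width: 11.5
```

Call:
move_arm:
  motion:
    - {"rot": [0,0,0],"translation": [-0.001,0,0],"grip": 1}
    - {"rot": [0,0,0],"translation": [-0.001,0,0],"grip": 1}

```text
clock: 12.8
position: [513.2, 26.1, 31.5]
tcp_rot: [-0.139, 3.138, 0.0]
wrist_force: [0.1, 0.4, -1.5]
width: 11.7
```

Run:
```python
from h import *
st()
```

```text
t 12.8 pos [513.2  26.1  31.5] yaw x -174.92 zax [ 0.  0. -1.] F [ 0.1  0.4 -1.5] M [0.15 0.05 0.02] w 11.7
```

Call:
move_arm:
  motion:
    - {"rot": [0,0,0],"translation": [-0.0015,0,0],"grip": 1}
    - {"rot": [0,0,0],"translation": [-0.0015,0,0],"grip": 1}

```text
clock: 13.0
position: [516.2, 26.3, 31.5]
tcp_rot: [-0.139, 3.138, 0.0]
wrist_force: [-0.0, 0.7, -1.9]
width: 11.9
```

Call:
move_arm:
  motion:
    - {"rot": [0,0,0],"translation": [-0.0015,0,0],"grip": 1}
    - {"rot": [0,0,0],"translation": [-0.0015,0,0],"grip": 1}

```text
clock: 13.2
position: [519.2, 26.6, 31.5]
tcp_rot: [-0.139, 3.138, 0.0]
wrist_force: [-0.4, 0.4, -1.6]
width: 12.1
```

Run:
```python
from h import *
st()
```

```text
t 13.2 pos [519.2  26.6  31.5] yaw x -174.92 zax [ 0.  0. -1.] F [-0.4  0.4 -1.6] M [0.14 0.07 0.03] w 12.1
```

Call:
move_arm:
  motion:
    - {"rot": [0,0,0],"translation": [-0.0015,0.0005,0],"grip": 1}
    - {"rot": [0,0,0],"translation": [-0.0015,0,0],"grip": 1}
    - {"rot": [0,0,0],"translation": [-0.001,0,0],"grip": 1}

```text
clock: 13.5
position: [523.2, 27.4, 31.5]
tcp_rot: [-0.139, 3.138, 0.0]
wrist_force: [0.8, -0.3, -2.8]
width: 12.0
```

Call:
move_arm:
  motion:
    - {"rot": [0,0,0],"translation": [-0.0015,0,0],"grip": 1}
    - {"rot": [0,0,0],"translation": [-0.0015,0,0],"grip": 1}
    - {"rot": [0,0,0],"translation": [-0.001,0,0],"grip": 1}

```text
clock: 13.8
position: [527.1, 27.8, 31.5]
tcp_rot: [-0.139, 3.138, 0.0]
wrist_force: [0.1, 0.3, -1.8]
width: 11.7
```

Call:
move_arm:
  motion:
    - {"rot": [0,0,0],"translation": [-0.0015,0,0],"grip": 1}
    - {"rot": [0,0,0],"translation": [-0.0015,0,0],"grip": 1}
    - {"rot": [0,0,0],"translation": [-0.001,0,0],"grip": 1}

```text
clock: 14.1
position: [531.1, 28.2, 31.5]
tcp_rot: [-0.139, 3.138, 0.0]
wrist_force: [-0.4, -0.2, -2.7]
width: 12.0
```

Run:
```python
from h import *
st()
```

```text
t 14.1 pos [531.1  28.2  31.5] yaw x -174.92 zax [ 0.  0. -1.] F [-0.4 -0.2 -2.7] M [ 0.07 -0.    0.02] w 12.0
```

Call:
move_arm:
  motion:
    - {"rot": [0,0,0],"translation": [-0.0015,0,0.001],"grip": 1}
    - {"rot": [0,0,0],"translation": [-0.0015,0,0.001],"grip": 1}
    - {"rot": [0,0,0],"translation": [-0.001,0,0],"grip": 1}

```text
clock: 14.4
position: [535.0, 28.5, 29.3]
tcp_rot: [0.139, -3.138, -0.0]
wrist_force: [-0.5, -0.1, -1.9]
width: 12.1
```

Call:
move_arm:
  motion:
    - {"rot": [0,0,0],"translation": [-0.0015,0,0],"grip": 1}
    - {"rot": [0,0,0],"translation": [-0.0015,0,0],"grip": 1}

```text
clock: 14.6
position: [538.0, 28.8, 29.5]
tcp_rot: [-0.139, 3.138, 0.0]
wrist_force: [1.0, 0.5, -1.6]
width: 11.8
```

Call:
move_arm:
  motion:
    - {"rot": [0,0,0],"translation": [-0.0015,0,0],"grip": 1}
    - {"rot": [0,0,0],"translation": [-0.0015,0,0],"grip": 1}

```text
clock: 14.8
position: [541.0, 29.1, 29.5]
tcp_rot: [-0.139, 3.138, 0.0]
wrist_force: [-0.1, 0.6, -1.7]
width: 12.0
```

Call:
move_arm:
  motion:
    - {"rot": [0,0,0],"translation": [-0.0015,0,0],"grip": 1}
    - {"rot": [0,0,0],"translation": [-0.0015,0,0],"grip": 1}

```text
clock: 15.0
position: [544.0, 29.3, 29.5]
tcp_rot: [-0.139, 3.138, 0.0]
wrist_force: [-0.5, -1.3, -2.3]
width: 11.7
```

Run:
```python
from h import *
st()
```

```text
t 15.0 pos [544.   29.3  29.5] yaw x -174.91 zax [ 0.  0. -1.] F [-0.5 -1.3 -2.3] M [ 0.02 -0.   -0.01] w 11.7
```

Nose about 94 mm in. The plunger should come soon.

Call:
move_arm:
  motion:
    - {"rot": [0,0,0],"translation": [-0.0015,0,0],"grip": 1}
    - {"rot": [0,0,0],"translation": [-0.0015,0,0],"grip": 1}

```text
clock: 15.2
position: [547.0, 29.6, 29.5]
tcp_rot: [-0.139, 3.138, 0.0]
wrist_force: [-0.6, -0.9, -1.2]
width: 12.1
```

Call:
move_arm:
  motion:
    - {"rot": [0,0,0],"translation": [-0.0015,0,0],"grip": 1}
    - {"rot": [0,0,0],"translation": [-0.0015,0,0],"grip": 1}

```text
clock: 15.4
position: [550.0, 29.8, 29.5]
tcp_rot: [0.139, -3.138, -0.0]
wrist_force: [-0.1, 0.6, -1.4]
width: 11.8
```

Call:
move_arm:
  motion:
    - {"rot": [0,0,0],"translation": [-0.0015,0,0],"grip": 1}
    - {"rot": [0,0,0],"translation": [-0.0015,0,0],"grip": 1}

```text
clock: 15.6
position: [553.0, 30.1, 29.5]
tcp_rot: [-0.139, 3.138, 0.0]
wrist_force: [0.2, -0.6, -1.6]
width: 12.0
```

Run:
```python
from h import *
st()
```

```text
t 15.6 pos [553.   30.1  29.5] yaw x -174.92 zax [ 0.  0. -1.] F [ 0.2 -0.6 -1.6] M [ 0.05 -0.07 -0.02] w 12.0
```

Call:
move_arm:
  motion:
    - {"rot": [0,0,0],"translation": [-0.0015,0,0],"grip": 1}
    - {"rot": [0,0,0],"translation": [-0.0015,0,0],"grip": 1}

```text
clock: 15.8
position: [556.0, 30.4, 29.5]
tcp_rot: [-0.139, 3.138, 0.0]
wrist_force: [-0.2, -0.4, -3.4]
width: 11.6
```

Call:
move_arm:
  motion:
    - {"rot": [0,0,0],"translation": [-0.0015,0,0],"grip": 1}
    - {"rot": [0,0,0],"translation": [-0.0015,0,0],"grip": 1}

```text
clock: 16.0
position: [559.0, 30.6, 29.5]
tcp_rot: [-0.139, 3.139, 0.0]
wrist_force: [0.0, -0.5, -2.0]
width: 11.5
```

Call:
move_arm:
  motion:
    - {"rot": [0,0,0],"translation": [-0.0015,0,0],"grip": 1}
    - {"rot": [0,0,0],"translation": [-0.0015,0,0],"grip": 1}

```text
clock: 16.2
position: [561.1, 30.8, 29.3]
tcp_rot: [0.139, -3.137, 0.0]
wrist_force: [-6.1, -0.6, 1.3]
width: 11.7
```

Run:
```python
from h import *
st()
```

```text
t 16.2 pos [561.1  30.8  29.3] yaw x -174.91 zax [-0.001 -0.    -1.   ] F [-6.1 -0.6  1.3] M [-0.04  0.95  0.05] w 11.7
```

Plunger contact at TCP x ≈ 560.5, with about 6 N. I push on gently for 9 mm.

Call:
move_arm:
  motion:
    - {"rot": [0,0,0],"translation": [-0.0015,0,0],"grip": 1}
    - {"rot": [0,0,0],"translation": [-0.0015,0,0],"grip": 1}

```text
clock: 16.4
position: [564.1, 31.1, 29.3]
tcp_rot: [0.139, -3.137, 0.0]
wrist_force: [-5.0, -0.1, 0.2]
width: 11.6
```

Call:
move_arm:
  motion:
    - {"rot": [0,0,0],"translation": [-0.0015,0,0],"grip": 1}
    - {"rot": [0,0,0],"translation": [-0.0015,0,0],"grip": 1}

```text
clock: 16.6
position: [567.1, 31.4, 29.3]
tcp_rot: [0.139, -3.137, 0.0]
wrist_force: [-5.2, -0.3, 1.0]
width: 11.9
```

Call:
move_arm:
  motion:
    - {"rot": [0,0,0],"translation": [-0.001,0,0],"grip": 1}
    - {"rot": [0,0,0],"translation": [-0.001,0,0],"grip": 1}

```text
clock: 16.8
position: [568.0, 31.6, 29.1]
tcp_rot: [0.14, -3.135, 0.001]
wrist_force: [-16.1, -0.2, 6.6]
width: 11.8
```

Run:
```python
from h import *
st()
```

```text
t 16.8 pos [568.   31.6  29.1] yaw x -174.9 zax [-0.003 -0.001 -1.   ] F [-16.1  -0.2   6.6] M [ 0.02  2.82 -0.02] w 11.8
```

Firm stop at 16 N after about 8 mm of plunger travel, so the tray is home. I'll relieve the push and release.

Call:
move_arm:
  motion:
    - {"rot": [0,0,0],"translation": [0.001,0,0.0005],"grip": 1}
    - {"rot": [0,0,0],"translation": [0,0,0],"grip": 1}

```text
clock: 17.0
position: [568.0, 31.6, 28.7]
tcp_rot: [0.14, -3.137, 0.0]
wrist_force: [-5.0, 1.4, -1.3]
width: 11.4
```

Run:
```python
from h import *
st()
```

```text
t 17.0 pos [568.   31.6  28.7] yaw x -174.91 zax [-0.001 -0.    -1.   ] F [-5.   1.4 -1.3] M [ 0.18  1.24 -0.05] w 11.4
```

Call:
move_arm:
  motion:
    - {"rot": [0,0,0],"translation": [0,0,0],"grip": 0.6}
    - {"rot": [0,0,0],"translation": [0,0,0],"grip": 0.6}
    - {"rot": [0,0,0],"translation": [0,0,0],"grip": 0.6}
    - {"rot": [0,0,0],"translation": [0,0,0],"grip": 0.6}
    - {"rot": [0,0,0],"translation": [0,0,0],"grip": 0.6}
    - {"rot": [0,0,0],"translation": [0,0,0],"grip": 0.6}
    - {"rot": [0,0,0],"translation": [0,0,0],"grip": 0.6}

```text
clock: 17.7
position: [568.9, 31.5, 29.0]
tcp_rot: [-0.139, 3.138, 0.0]
wrist_force: [0.1, -0.4, -0.2]
width: 37.7
```

Call:
move_arm:
  motion:
    - {"rot": [0,0,0],"translation": [0,0,-0.005],"grip": 0.6}
    - {"rot": [0,0,0],"translation": [0,0,-0.01],"grip": 0.6}
    - {"rot": [0,0,0],"translation": [0,0,-0.02],"grip": 0.6}
    - {"rot": [0,0,0],"translation": [0,0,-0.04],"grip": 0.6}
    - {"rot": [0,0,0],"translation": [0,0,-0.04],"grip": 0.6}
    - {"rot": [0,0,0],"translation": [0.02,0,-0.04],"grip": 0.6}
    - {"rot": [0,0,0],"translation": [0.04,-0.02,-0.03],"grip": 0.6}
    - {"rot": [0,0,0],"translation": [0.03,-0.02,0],"grip": 0.6}
    - {"rot": [0,0,0],"translation": [0.03,-0.02,0],"grip": 0.6}
    - {"rot": [0,0,0],"translation": [0,-0.04,0],"grip": 0.6}
    - {"rot": [0,0,0],"translation": [0,-0.04,0],"grip": 0.6}
    - {"rot": [0,0,0],"translation": [0,0,0],"grip": 0.6}

```text
clock: 18.9
position: [464.1, -121.7, 212.6]
tcp_rot: [-0.13, 3.138, -0.002]
wrist_force: [-0.6, 0.4, 0.1]
width: 37.8
```

Run:
```python
from h import *
st(); c=snap('top','top2'); d=snap('side','side2')
a=cv2.resize(c['image'][105:245,240:420],(540,420),interpolation=cv2.INTER_CUBIC)
cv2.imwrite('pics/end_top.png',a[:,:,::-1]); cv2.imwrite('pics/end_side.png',cv2.resize(d['image'][150:320,200:430],None,fx=3.4,fy=3.4,interpolation=cv2.INTER_CUBIC)[:,:,::-1])
```

```text
t 18.9 pos [ 464.1 -121.7  212.6] yaw x -175.25 zax [ 0.001 -0.001 -1.   ] F [-0.6  0.4  0.1] M [ 0.12 -0.12 -0.01] w 37.8
```

View pics/end_top.png

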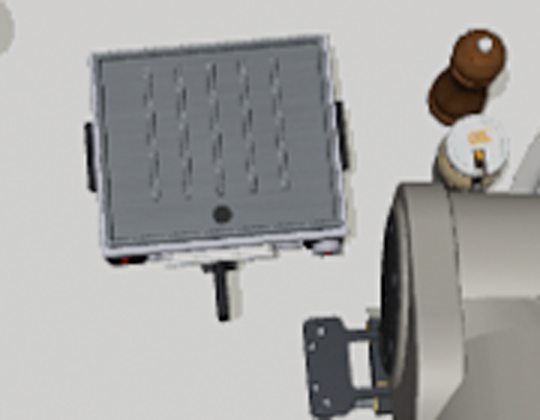

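View pics/end_side.png

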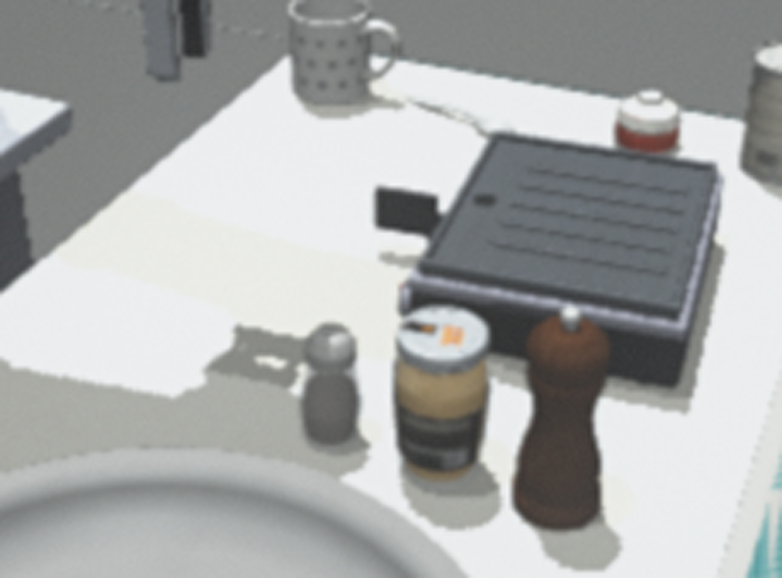

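The end views show the fin sticking straight out of the opening (top view 222,290; side view 405,210). The tray is inside, the bystanders stand as before, and the gripper is clear.

Run:
```python
from h import *
c=dict(np.load('pics/top2.npz')); print('fin tip',ray(c,(240+224/3,105+318/3),60).round(1)); print(finish_job())
```

```text
fin tip [536.9  27.   60. ]
the job is handed in; nothing more can be done
None
```

The grease tray is back in its bay, pushed against the stop and released, and I've handed the job in at about 19 s on the robot's clock.

- **Insertion:** I gripped the fin, turned the tray to the griddle's heading (about 5°) and entered it nose first. The right nose corner touched the flare four times at 2–4 N. I moved left each time, about 8 mm in all, until it ran freely in the channel.
- **Home position:** The nose met the interlock about 111 mm behind the mouth, at 5–6 N. After a further 7–9 mm it came up firm against the stop. The highest push reading was about 17 N, but I only read the force at the end of each short move.
- **Last checks:**
  - After release the wrist force was close to zero and the gripper was clear of everything.
  - The pictures show the tray straight in the bay and the bystanders where they stood.
  - By arm position the front wall ends about 4 mm inside the front face. By the camera fix on the fin tip it is about flush. They differ by about 4 mm, and the arm reading is close to the 5 mm limit.
- **Not confirmed:** I could not see the interlock. Its travel is judged only from the arm's movement and force, though at least 7 mm is more than the 6 mm needed.

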